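# Sweep the courgette slices off the board into the food box

## Robot

A 6-joint arm with a two-finger parallel gripper is mounted at the origin on the work surface. World frame = base frame: x ahead of the robot, y to its left, z up, the work surface at z = 0. Lengths are in mm, angles in rad, forces in N, time in s.
With the tool pointing down it reaches from about 275 to 825 mm from the base axis. Payload 5.2 kg.
Tool frame: the origin (TCP) lies midway between the tips of the shut fingers; the grasp point (between the pads) lies 19 mm behind it; z points along the fingers, y is the line along which they close (so a half turn about z gives the same grasp; the last joint's range is limited). The gripper opens to 93 mm and grips with 3 to 60 N. Pads are 15 mm wide; open, the fingers measure 128 mm over their backs; the gripper's body (75 mm by 188 mm) begins 65 mm behind the grasp point.
Start: joints at [0.978, 0.259, 1.535, -0, 1.348, -0.203], TCP at [208.981, 508.755, 218.653] pointing down, gripper open.
Joint ranges: [-3.14, 3.14], [-0.91, 2.08], [0.19, 2.58], [-1.22, 4.36], [0.22, 2.71], [-3.12, 3.12]. Speed limits (rad/s): [2.57, 2.57, 3.14, 3.14, 3.14, 3.14].

## Interface

Orientations are given as a rotation vector (axis times angle).
In Python, from station import bot gives the robot as it stands.
- The arm moves only by the tool play_rows, never from a script. Its argument "targets" is text: rows parted by semicolons, each of 7 numbers parted by spaces: the opening, from -1 (shut) to 1 (fully open), then the shift along the tool's x, y, z in units of 0.25 m (1.0 is 0.25 m), then the turn, a rotation vector about the tool's x, y, z in units of 45 degrees (1.0 is 45 degrees). A call has exactly 10 rows; each row is the pose to reach, as a shift and turn from the pose commanded when the call began, along the tool's axes at that moment; what a row does not reach only later rows make up. A row lasts 1/8 s, in which the tool goes at most 62.5 mm and 10.7 degrees, less where a joint would pass 70% of its speed; a pose out of reach is approached as far as the arm can. A call with a number of a shift or a turn outside -1 to 1 is refused whole. A call with a gripper value outside its range is refused whole. The fingers move at their own pace and stop on an object; "squeeze" is the grip in N (left out, the last holds). Time passes only in rows, so rows that repeat a pose let the fingers close, or fill a call up. It gives the time, the measured TCP pose, the force, the opening and the grip force at its end, in the units of the state.
- bot.get_state(): the state, without advancing time (a new reading comes with each control period).
- bot.read_camera(name): name is "scene" or "top" or "wrist"; returns (picture, depth): 420x560x3 uint8, red, green, blue; 420x560 float32, mm along the optical axis (not along the pixel's ray), 0 where there is no reading.
- bot.camera_model(name): a dict with "fx", "fy", "cx", "cy" (pixels), "extrinsics" (4x4, takes a point from camera to world coordinates); the wrist camera has in their place "tool_from_camera" (4x4, takes a point from camera to tool coordinates, whose origin is the TCP and whose axes are the flange's). Camera axes: x right, y down, z forward; pixel columns grow to the right and rows downward; lengths in mm; the calibration is good to about 2 mm. A picture is of the moment at which its call begins: read the wrist's pose just before it. camera_model takes no time and is no camera call.
- bot.job_done(): hands the job in; it is judged then, once.
The state is a dict: "clock": time; "qpos": joint angles; "joint_velocities": joint speeds; "effort": joint torques, N m; "tool_pos": TCP position; "tcp_rot": TCP orientation; "contact_force": force on the tool from outside, world axes, zero at the start; "moment": the same for the moment, N m; "grip_width": finger opening in mm; "grip_force": force on a finger pad.
Only numpy, scipy, OpenCV 4.12 (cv2) and the standard library are available. Lean on these libraries where they do the work, as an engineer would, in place of code of your own. Each camera call takes 0.05 s, during which the arm holds its last target. There are 200 camera calls.

## Task

Sweep all four courgette slices across the chopping board and over its end into the open food box that is tucked under that end, pushing them with the fingers and never picking one up. Leave the boxes, the spice jar on the board and the mug standing where they are.

Things in the scene. Friction and masses are not known exactly. Their poses are not given: they have to be found in the camera images.
- board: Raised wooden chopping board, it does not move: a plate 250 mm (its x) by 300 mm (its y) and 20 mm thick on two dark runners, its flat top 84 mm above the worktop, without a rim. Origin on the worktop under the plate's centre; z up. Its ends at y = +150 mm and y = -150 mm overhang the runners, and one food box is tucked under each end.
- open_box: White open-topped food box, loose, about 350 g: 240 mm (x) by 130 mm (y), 54 mm high, walls and floor 3 mm. Origin under its centre on the worktop, axes along the board's. It stands at either end (+y or -y) of the board, its centre 190 mm from the board's, tucked 25 mm under the overhang, rim 10 mm below the plate's underside: a slice pushed over that end drops into it.
- lidded_box: The same food box with its white lid on (248 by 138 mm, 60 mm high), loose, under the other end of the board. Origin under its centre on the worktop. To be left alone.
- slice1: A thick round slice of courgette lying flat on the board: dark green skin, pale flesh, a disc 42 mm across and 14 mm thick, about 19 g, loose. All four slices are alike. Origin at its centre, 7 mm above what it lies on; z is the disc's axis.
- slice2: A thick round slice of courgette lying flat on the board: dark green skin, pale flesh, a disc 42 mm across and 14 mm thick, about 19 g, loose. All four slices are alike. Origin at its centre, 7 mm above what it lies on; z is the disc's axis.
- slice3: A thick round slice of courgette lying flat on the board: dark green skin, pale flesh, a disc 42 mm across and 14 mm thick, about 19 g, loose. All four slices are alike. Origin at its centre, 7 mm above what it lies on; z is the disc's axis.
- slice4: A thick round slice of courgette lying flat on the board: dark green skin, pale flesh, a disc 42 mm across and 14 mm thick, about 19 g, loose. All four slices are alike. Origin at its centre, 7 mm above what it lies on; z is the disc's axis.
- jar: Small amber spice jar with a steel lid, loose, upright near the middle of the board: 45 mm across, 60 mm high, 160 g. Origin at the centre of its underside, z up. To be left alone; a slice may lie behind it as seen from the open box.
- mug: White mug, 80 mm across and 92 mm high, loose, on the worktop beyond the board. Origin at the centre of its underside. To be left alone.
There are look-alikes about, which are no part of the job. Leave any purple look-alike of the slice4 alone. What is shaped like the slice2 but red or turquoise is not meant.

How it is judged (in metres and radians):
At the end, for the whole second after the job is handed in: All four slices lie at rest inside the open box (centres within its walls and below 50 mm over its underside). The jar, the lidded box and the mug are within 20 mm and the open box within 30 mm of where they started; jar and box are upright (x of slice1 in the frame of open_box between -0.12 and 0.12 m and y of slice1 in the frame of open_box between -0.065 and 0.065 m and z of each of slice1, slice2, slice3, slice4 in the frame of open_box below 0.05 m and linear speed of each of slice1, slice2, slice3, slice4 below 0.02 m/s and x of slice2 in the frame of open_box between -0.12 and 0.12 m and y of slice2 in the frame of open_box between -0.065 and 0.065 m and x of slice3 in the frame of open_box between -0.12 and 0.12 m and y of slice3 in the frame of open_box between -0.065 and 0.065 m and x of slice4 in the frame of open_box between -0.12 and 0.12 m and y of slice4 in the frame of open_box between -0.065 and 0.065 m and distance of each of jar, lidded_box, mug from where it was at the start of the episode below 0.02 m and distance of open_box from where it was at the start of the episode below 0.03 m and angle between jar's own z axis and vertical below 0.2 rad and angle between open_box's own z axis and vertical below 0.1 rad); the robot touches nothing.
It fails at once if a slice is lifted: raised more than 27 mm above where it lay on the board (height (world z) of any of slice1, slice2, slice3, slice4 above 0.118 m).
It fails at once if the spice jar is shifted more than 20 mm or knocked over (distance of jar from where it was at the start of the episode above 0.02 m or angle between jar's own z axis and vertical above 0.5 rad).
It fails at once if the open box is shifted more than 30 mm (distance of open_box from where it was at the start of the episode above 0.03 m).
It fails at once if the lidded box or the mug is shifted more than 20 mm (distance of any of lidded_box, mug from where it was at the start of the episode above 0.02 m).
It also fails if it takes over 61 s, if anything falls off the work surface, if the arm or the gripper's body presses on something with over 40 N, if the wrist force passes 120 N, or if a joint passes its speed limit or range.

## Working session

There is one attempt and no reset: what is moved stays moved. The work goes in short steps, Python scripts to look and compute and a tool call to move; the robot and the scene stay as the last step left them, time stands still between calls to the robot, and variables do not carry over. Pictures are saved under pics/ and viewed, at most 10 in all, crops included, and the job is handed in when it is done.

Besides the shell and the picture viewer there is one more tool, called after "Emit:" as name(argument=value, ...) on one line, values as JSON. play_rows: Moves the arm, as the interface text tells. Its arguments: {"type":"object","properties":{"targets":{"type":"string"},"squeeze":{"type":"number"}},"required":["targets"]}

```bash
mkdir -p pics; ls; python3 - <<'E'
from station import bot
import cv2,numpy as np
np.set_printoptions(precision=4,suppress=True)
for n in("top","scene"):
    p,d=bot.read_camera(n);cv2.imwrite(f"pics/{n}0.png",p[:,:,::-1]);np.savez(f"{n}0.npz",p=p,d=d)
    print(n,bot.camera_model(n))
s=bot.get_state();print(s)
E
```

```text
pics
top {'fx': 434.99711896846554, 'fy': 434.99711896846554, 'cx': 276.94617300338865, 'cy': 207.55077991264724, 'extrinsics': array([[  0.0029,  -0.9911,   0.133 , 523.4394],
       [ -0.9997,   0.0002,   0.0235, -18.1461],
       [ -0.0233,  -0.133 ,  -0.9908, 862.8151],
       [  0.    ,   0.    ,   0.    ,   1.    ]])}
scene {'fx': 459.9999344961401, 'fy': 459.9999344961401, 'cx': 283.89204183681386, 'cy': 209.21731902124884, 'extrinsics': array([[  -0.2395,    0.679 ,   -0.694 , 1319.8101],
       [   0.9709,    0.1649,   -0.1736,  168.2838],
       [  -0.0034,   -0.7154,   -0.6987,  741.8267],
       [   0.    ,    0.    ,    0.    ,    1.    ]])}
{'clock': 0.1, 'qpos': array([ 0.9782,  0.2593,  1.536 ,  0.    ,  1.348 , -0.2028]), 'joint_velocities': array([-0.0016, -0.0021, -0.0024, -0.0008,  0.0008,  0.0018]), 'effort': array([  0.0026, -43.8217, -28.4642,   0.0722,   0.0362,   0.    ]), 'tool_pos': array([208.7045, 508.3329, 217.8898]), 'tcp_rot': array([-0.6083, -3.0815,  0.0024]), 'contact_force': array([-0.0098, -0.2111,  0.1242]), 'moment': array([ 0.0153, -0.0014,  0.0301]), 'grip_force': 0.0, 'grip_width': 92.69855680229072}
```

View pics/top0.png

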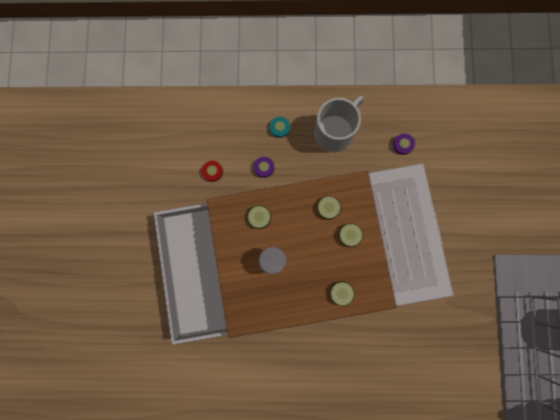

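View pics/scene0.png

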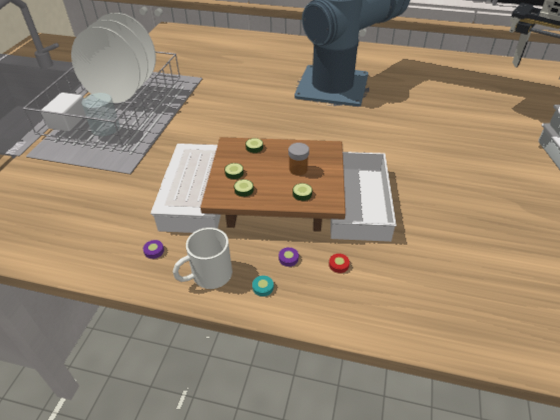

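The top view shows the board with four pale green slices at about (259,217), (329,208), (350,235) and (342,294), and the jar at (272,260). The open box is on the left (190,273), at the +y end, and the lidded box is on the right (410,235). The possible confusions are purple (264,167) and (404,144), turquoise (280,127) and red (212,171). All four lie on the worktop, off the board. I choose the four dark-green-skinned slices on the board.

```bash
cat > h.py <<'E'
import cv2,numpy as np
from station import bot
np.set_printoptions(precision=1,suppress=True)
def cast(n,uv,z):
    m=bot.camera_model(n);E=m["extrinsics"];uv=np.atleast_2d(uv).astype(float)
    r=np.c_[(uv[:,0]-m["cx"])/m["fx"],(uv[:,1]-m["cy"])/m["fy"],np.ones(len(uv))]@E[:3,:3].T
    return E[:3,3]+r*((z-E[2,3])/r[:,2])[:,None]
def cloud(n,d):
    h,w=d.shape;m=bot.camera_model(n);E=m["extrinsics"];u,v=np.meshgrid(np.arange(w),np.arange(h))
    c=np.stack([(u-m["cx"])/m["fx"]*d,(v-m["cy"])/m["fy"]*d,d],-1)
    return c@E[:3,:3].T+E[:3,3]
def slices(n,p,z=98):
    hsv=cv2.cvtColor(p,cv2.COLOR_RGB2HSV)
    m=cv2.inRange(hsv,(26,50,90),(48,255,255))
    m=cv2.morphologyEx(m,cv2.MORPH_CLOSE,np.ones((3,3)))
    k,l,s,c=cv2.connectedComponentsWithStats(m)
    return [(c[i],s[i,4],cast(n,c[i],z)[0]) for i in range(1,k) if s[i,4]>25]
E
python3 - <<'E'
from h import *
for n in("top","scene"):
    f=np.load(n+"0.npz");p,d=f["p"],f["d"]
    for c,a,w in slices(n,p): print(n,c,a,w)
f=np.load("top0.npz");p,d=f["p"],f["d"];W=cloud("top",d)
z=W[...,2]
m=((z>76)&(z<92)&(d>0)).astype(np.uint8);m=cv2.morphologyEx(m,cv2.MORPH_OPEN,np.ones((5,5)))
c=max(cv2.findContours(m,0,2)[0],key=cv2.contourArea)
P=cast("top",c[:,0],84)[:,:2].astype(np.float32);r=cv2.minAreaRect(P);print(r,cv2.boxPoints(r),np.median(z[m>0]))
for nm,(u0,v0,u1,v1),lo,hi in(("jar",(250,240,300,285),125,160),("mug",(300,90,370,155),80,110)):
    q=W[v0:v1,u0:u1].reshape(-1,3);q=q[(q[:,2]>lo)&(q[:,2]<hi)]
    print(nm,cv2.minEnclosingCircle(q[:,:2].astype(np.float32)),np.median(q,0))
g=p[160:345,150:455];cv2.imwrite("pics/c.png",cv2.resize(g,None,fx=2.5,fy=2.5)[:,:,::-1])
E
```

```text
top [279.5 125.7] 56 [776.4  -4.2  98. ]
top [404.5 142.6] 52 [ 743.8 -229.1   98. ]
top [263.6 165.8] 53 [701.8  24.2  98. ]
top [211.6 169.9] 43 [694.6 118.   98. ]
top [328.8 206.9] 377 [627.3 -91.8  98. ]
top [258.8 216.2] 377 [610.6  32.   98. ]
top [350.8 234.5] 394 [ 578.4 -129.6   98. ]
top [342.1 293.5] 411 [ 476.7 -112.7   98. ]
scene [253.9 143. ] 137 [ 480.8 -113.5   98. ]
scene [233.6 168.5] 171 [ 581.7 -130.3   98. ]
scene [243.2 185.5] 187 [630.8 -92.6  98. ]
scene [302.2 189.3] 194 [613.3  31.2  98. ]
scene [152.5 246.5] 40 [ 833.7 -204.5   98. ]
scene [288.2 254.3] 45 [792.4  44.   98. ]
scene [338.9 260.4] 39 [784.9 136.   98. ]
scene [262.3 283.3] 54 [866.1  15.9  98. ]
((548.357666015625, -38.83233642578125), (249.2033233642578, 299.0270690917969), 10.155110359191895) [[ 399.3   86.4]
 [ 452.1 -208. ]
 [ 697.4 -164. ]
 [ 644.6  130.3]] 84.47199991044079
jar ((533.1824951171875, 7.0005574226379395), 22.18500518798828) [533.    6.8 144.5]
mug ((797.822021484375, -115.7884521484375), 47.14362335205078) [ 795.7 -113.3   90.8]
```

View pics/c.png

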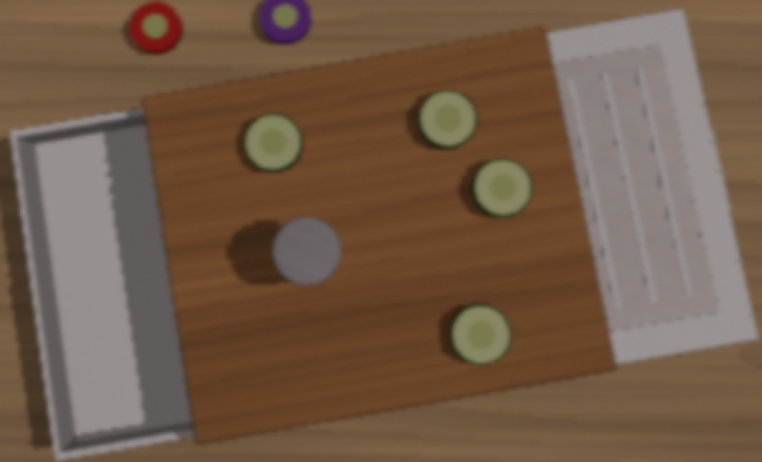

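```bash
cat >> h.py <<'E'
from scipy.spatial.transform import Rotation as Ro
X=np.array([.9843,.1763,0]);Y=np.array([-.1763,.9843,0]);C=np.array([548.4,-38.8,0])
def goal(*wps,head=0):
    """wps (bx,by,z) board frame; prints shifts/turn in tool units from the pose now"""
    s=bot.get_state();R=Ro.from_rotvec(s["tcp_rot"]);p=s["tool_pos"]
    h=np.radians(head);x=np.cos(h)*X-np.sin(h)*Y   # heading head deg toward +bx
    best=None
    for y in(x,-x):
        D=Ro.from_matrix(np.c_[np.cross(y,[0,0,-1]),y,[0,0,-1]]);t=(R.inv()*D).as_rotvec()/(np.pi/4)
        if best is None or np.linalg.norm(t)<np.linalg.norm(best):best=t
    d=p-C;print("t %.2f"%s["clock"],"now board",d@X,d@Y,p[2],"grip",s["grip_width"])
    np.set_printoptions(precision=3,suppress=True);print("turn",best)
    for w in wps:print(w,R.inv().apply(C+w[0]*X+w[1]*Y+[0,0,w[2]]-p)/250)
E
python3 -c "
from h import *
goal((76,22,200))"
```

```text
t 0.10 now board -237.9027174596248 598.4312577113511 217.889840191198 grip 92.69855680229072
turn [-0.002  0.001  1.278]
(76, 22, 200) [-2.298 -1.27   0.073]
```

Emit:
play_rows(targets="-0.57 -0.2 -0.11 0 0 0 0;-0.57 -0.4 -0.22 0 0 0 0;-0.57 -0.6 -0.33 0 0 0 0;-0.57 -0.8 -0.44 0 0 0 0;-0.57 -1 -0.55 0 0 0 0;-0.57 -1 -0.68 0 0 0 0;-0.57 -1 -0.68 0 0 0 0;-0.57 -1 -0.68 0 0 0 0;-0.57 -1 -0.68 0 0 0 0;-0.57 -1 -0.68 0 0 0 0")

```text
clock: 1.35
tool_pos: [375.5, 257.3, 218.6]
tcp_rot: [-0.606, -3.082, -0.0]
contact_force: [-0.9, -0.4, -0.9]
grip_width: 20.3
grip_force: 0.0
```

Emit:
play_rows(targets="-0.57 -0.2 -0.11 0 0 0 0.12;-0.57 -0.4 -0.22 0 0 0 0.25;-0.57 -0.6 -0.33 0 0 0 0.4;-0.57 -0.8 -0.44 0 0 0 0.6;-0.57 -1 -0.59 0 0 0 0.8;-0.57 -1 -0.59 0 0 0 1;-0.57 -1 -0.59 0 0 0 1;-0.57 -1 -0.59 0 0 0 1;-0.57 -1 -0.59 0 0 0 1;-0.57 -1 -0.59 0 0 0 1")

```text
clock: 2.6
tool_pos: [550.7, 25.8, 218.9]
tcp_rot: [1.739, 2.616, 0.0]
contact_force: [0.3, 0.3, 0.5]
grip_width: 19.8
grip_force: 0.0
```

```bash
python3 -c "
from h import *
goal((76,22,200),(76,22,89))"
```

```text
t 2.60 now board 13.600706258182626 63.15876536872129 218.87856605499059 grip 19.846823724771124
turn [0.    0.    0.281]
(76, 22, 200) [-0.215  0.208  0.076]
(76, 22, 89) [-0.215  0.207  0.52 ]
```

Emit:
play_rows(targets="-0.57 -0.11 0.1 0 0 0 0.14;-0.57 -0.215 0.207 0.05 0 0 0.28;-0.57 -0.215 0.207 0.05 0 0 0.28;-0.57 -0.215 0.207 0.18 0 0 0.28;-0.57 -0.215 0.207 0.3 0 0 0.28;-0.57 -0.215 0.207 0.4 0 0 0.28;-0.57 -0.215 0.207 0.46 0 0 0.28;-0.57 -0.215 0.207 0.5 0 0 0.28;-0.57 -0.215 0.207 0.52 0 0 0.28;-0.57 -0.215 0.207 0.52 0 0 0.28")

```text
clock: 3.85
tool_pos: [619.4, -4.6, 88.9]
tcp_rot: [2.018, 2.408, 0.0]
contact_force: [0.1, 0.8, -0.8]
grip_width: 20.0
grip_force: 0.0
```

```bash
python3 - <<'E'
from h import *
goal((76,22,89),(76,165,89),(76,165,190))
p,d=bot.read_camera("scene");cv2.imwrite("pics/s1.png",cv2.resize(p[100:300,120:420],None,fx=2.5,fy=2.5)[:,:,::-1])
E
```

```text
t 3.85 now board 75.964051521374 21.140754310489825 88.9452653177543 grip 20.02942499477666
turn [ 0.     0.    -0.002]
(76, 22, 89) [ 0.003  0.    -0.   ]
(76, 165, 89) [ 0.575 -0.001 -0.   ]
(76, 165, 190) [ 0.575 -0.001 -0.404]
```

View pics/s1.png

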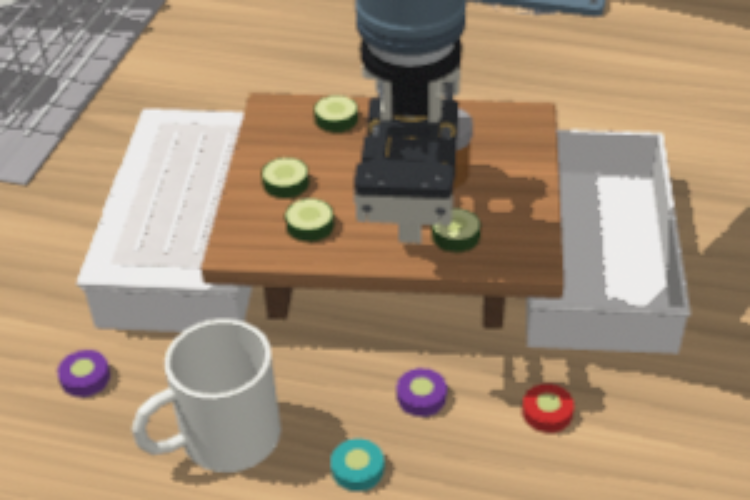

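The shut-down fingers stand on the board right behind the near slice (crop 457,228), with the jar clear at about (460,140). Now I push it over the edge, then lift.

Emit:
play_rows(targets="-0.57 0.05 0 0 0 0 0;-0.57 0.11 0 0 0 0 0;-0.57 0.17 0 0 0 0 0;-0.57 0.23 0 0 0 0 0;-0.57 0.29 0 0 0 0 0;-0.57 0.35 0 0 0 0 0;-0.57 0.41 0 0 0 0 0;-0.57 0.47 0 0 0 0 0;-0.57 0.53 0 0 0 0 0;-0.57 0.575 0 0 0 0 0")

```text
clock: 5.15
tool_pos: [593.9, 138.0, 88.6]
tcp_rot: [-2.017, -2.408, 0.0]
contact_force: [-0.0, 0.2, 0.0]
grip_width: 20.1
grip_force: 0.0
```

Emit:
play_rows(targets="-0.57 0 0 -0.15 0 0 0;-0.57 0 0 -0.3 0 0 0;-0.57 0 0 -0.4 0 0 0;-0.57 -0.2 0 -0.4 0 0 0;-0.57 -0.4 0 -0.4 0 0 0;-0.57 -0.6 0 -0.4 0 0 0;-0.57 -0.8 0 -0.4 0 0 0;-0.57 -1 0 -0.4 0 0 0;-0.57 -1 0 -0.4 0 0 0;-0.57 -1 0 -0.4 0 0 0")

```text
clock: 6.4
tool_pos: [637.6, -108.8, 188.3]
tcp_rot: [-2.018, -2.406, -0.0]
contact_force: [-0.2, 0.3, 0.3]
grip_width: 19.9
grip_force: 0.0
```

```bash
python3 - <<'E'
from h import *
goal((75,-98,180),(75,-98,89))
p,d=bot.read_camera("scene");cv2.imwrite("pics/s2.png",cv2.resize(p[100:300,120:420],None,fx=2.5,fy=2.5)[:,:,::-1])
for c,a,w in slices("scene",p): print(c,a,(w-C)@X,(w-C)@Y)
E
```

```text
t 6.40 now board 75.48985817083626 -84.61244556329243 188.34754673469618 grip 19.91532972335202
turn [-0.001 -0.001 -0.003]
(75, -98, 180) [-0.054 -0.002  0.033]
(75, -98, 89) [-0.054 -0.002  0.397]
[253.87  143.007] 138 -79.80182245873381 -61.687428882502765
[233.497 168.526] 173 16.831090335022953 -96.02958692852657
[243.181 185.489] 188 71.69046482126917 -67.50032145711454
[364.345 217.582] 110 151.95496857425738 182.41354185231071
[152.5 246.5] 40 251.60215989418995 -213.39738947233394
[288.114 254.318] 44 254.91520825598752 38.36269997623182
[338.923 260.436] 39 263.5602843493789 130.32780919944736
[262.333 283.278] 54 322.3245672265831 -2.136791098237966
```

View pics/s2.png

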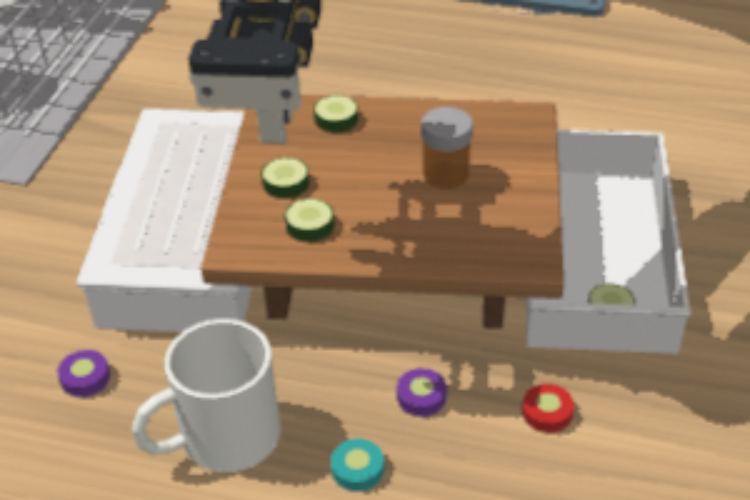

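Slice A lies in the open box (crop 610,295), and the jar and boxes have not moved. Next is slice B at crop (310,215).

Emit:
play_rows(targets="-0.57 -0.054 0 0.1 0 0 0;-0.57 -0.054 0 0.2 0 0 0;-0.57 -0.054 0 0.3 0 0 0;-0.57 -0.054 0 0.36 0 0 0;-0.57 -0.054 0 0.397 0 0 0;-0.57 -0.054 0 0.397 0 0 0;-0.57 -0.02 0 0.397 0 0 0;-0.57 0.03 0 0.397 0 0 0;-0.57 0.08 0 0.397 0 0 0;-0.57 0.13 0 0.397 0 0 0")

```text
clock: 7.7
tool_pos: [632.1, -76.1, 89.7]
tcp_rot: [2.017, 2.408, 0.0]
contact_force: [0.3, -0.7, 0.5]
grip_width: 20.0
grip_force: 0.1
```

Emit:
play_rows(targets="-0.57 0.06 -0.002 0 0 0 0;-0.57 0.12 -0.005 0 0 0 0;-0.57 0.19 -0.01 0 0 0 0;-0.57 0.26 -0.015 0 0 0 0;-0.57 0.33 -0.02 0 0 0 0;-0.57 0.4 -0.025 0 0 0 0;-0.57 0.47 -0.03 0 0 0 0;-0.57 0.54 -0.035 0 0 0 0;-0.57 0.61 -0.04 0 0 0 0;-0.57 0.68 -0.04 0 0 0 0")

```text
clock: 8.95
tool_pos: [592.3, 89.6, 89.4]
tcp_rot: [2.018, 2.408, -0.0]
contact_force: [-0.7, -0.5, 1.0]
grip_width: 19.7
grip_force: 0.1
```

```bash
python3 - <<'E'
from h import *
goal((65,165,89))
p,d=bot.read_camera("scene")
for c,a,w in slices("scene",p): print(c,a,(w-C)@X,(w-C)@Y)
E
```

```text
t 8.95 now board 65.8726876820398 118.6061779112408 89.42811655956804 grip 19.67948395262605
turn [ 0.     0.    -0.002]
(65, 165, 89) [ 0.186 -0.004  0.002]
[253.87  143.007] 138 -79.80182245873381 -61.687428882502765
[233.535 168.5  ] 172 16.736453390813203 -95.95931865771021
[344.032 190.383] 94 74.25870401123277 144.8973434504057
[364.113 217.453] 106 151.6246883754393 181.97977970938274
[152.5 246.5] 40 251.60215989418995 -213.39738947233394
[288.178 254.267] 45 254.78623648134695 38.472170111750806
[338.923 260.436] 39 263.5602843493789 130.32780919944736
[262.333 283.278] 54 322.3245672265831 -2.136791098237966
```

Emit:
play_rows(targets="-0.57 0.06 0 0 0 0 0;-0.57 0.12 0 0 0 0 0;-0.57 0.19 0 0 0 0 0;-0.57 0.19 0 -0.15 0 0 0;-0.57 0.19 0 -0.3 0 0 0;-0.57 0.19 0 -0.42 0 0 0;-0.57 0 0 -0.42 0 0 0;-0.57 -0.2 -0.02 -0.42 0 0 0;-0.57 -0.4 -0.06 -0.42 0 0 0;-0.57 -0.6 -0.12 -0.42 0 0 0")

```text
clock: 10.25
tool_pos: [589.5, -65.3, 194.4]
tcp_rot: [2.017, 2.408, 0.0]
contact_force: [0.0, 0.1, -0.3]
grip_width: 20.1
grip_force: 0.0
```

```bash
python3 - <<'E'
from h import *
goal((6,-129,190),(6,-129,89),head=16.6)
p,d=bot.read_camera("scene")
for c,a,w in slices("scene",p): print(c,a,(w-C)@X,(w-C)@Y)
E
```

```text
t 10.25 now board 35.7337460030476 -33.3524723276713 194.39617636343797 grip 20.14679882351017
turn [0.    0.    0.368]
(6, -129, 190) [-0.383 -0.119  0.018]
(6, -129, 89) [-0.383 -0.119  0.422]
[252.861 143.98 ] 101 -75.85031601443639 -63.62199394543391
[233.497 168.526] 173 16.831090335022953 -96.02958692852657
[364.076 217.419] 105 151.53529513897976 181.9128071842637
[152.5 246.5] 40 251.60215989418995 -213.39738947233394
[288.178 254.267] 45 254.78623648134695 38.472170111750806
[338.923 260.436] 39 263.5602843493789 130.32780919944736
[262.333 283.278] 54 322.3245672265831 -2.136791098237966
```

Emit:
play_rows(targets="-0.57 -0.13 -0.04 0 0 0 0.12;-0.57 -0.26 -0.08 0 0 0 0.25;-0.57 -0.383 -0.119 0 0 0 0.368;-0.57 -0.383 -0.119 0 0 0 0.368;-0.57 -0.383 -0.119 0.1 0 0 0.368;-0.57 -0.383 -0.119 0.22 0 0 0.368;-0.57 -0.383 -0.119 0.32 0 0 0.368;-0.57 -0.383 -0.119 0.38 0 0 0.368;-0.57 -0.383 -0.119 0.42 0 0 0.368;-0.57 -0.383 -0.119 0.42 0 0 0.368")

```text
clock: 11.55
tool_pos: [576.7, -163.5, 89.1]
tcp_rot: [-2.343, -2.092, 0.0]
contact_force: [0.9, 0.1, 0.1]
grip_width: 19.8
grip_force: 0.0
```

```bash
python3 - <<'E'
from h import *
goal((6,-129,89),(40,-15,89),(86,140,89),(86,165,89),head=16.6)
p,d=bot.read_camera("scene");cv2.imwrite("pics/s3.png",cv2.resize(p[100:300,120:420],None,fx=2.5,fy=2.5)[:,:,::-1])
E
```

```text
t 11.55 now board 5.8914280687280565 -127.70759663273485 89.14231938982876 grip 19.812244438404164
turn [-0.001 -0.    -0.   ]
(6, -129, 89) [-0.005  0.002  0.001]
(40, -15, 89) [0.471 0.002 0.001]
(86, 140, 89) [1.118 0.001 0.001]
(86, 165, 89) [ 1.214 -0.028  0.001]
```

View pics/s3.png

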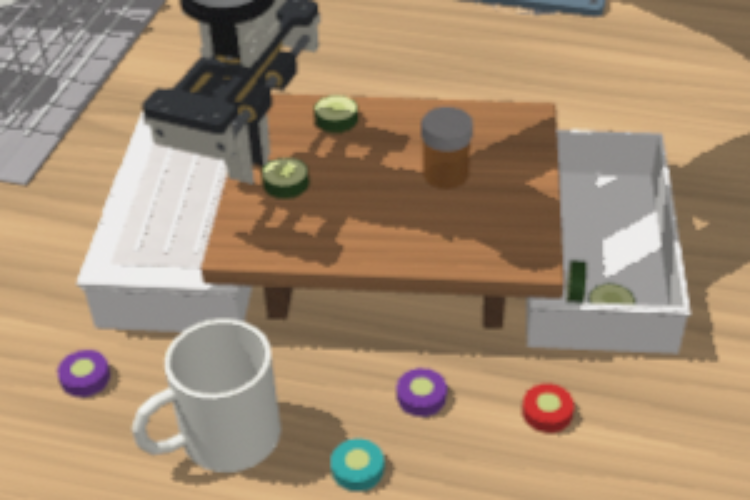

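B stands on edge in the box by the inner wall (crop 577,280), beside A. I'll take C past the jar on the right, then steer it left so it drops clear of them.

Emit:
play_rows(targets="-0.57 0.05 0 0 0 0 0;-0.57 0.11 0 0 0 0 0;-0.57 0.18 0 0 0 0 0;-0.57 0.25 0 0 0 0 0;-0.57 0.32 0 0 0 0 0;-0.57 0.39 0 0 0 0 0;-0.57 0.46 0 0 0 0 0;-0.57 0.53 0 0 0 0 0;-0.57 0.6 0 0 0 0 0;-0.57 0.67 0 0 0 0 0")

```text
clock: 12.85
tool_pos: [595.8, 3.6, 89.4]
tcp_rot: [-2.344, -2.092, 0.0]
contact_force: [0.2, 0.4, -0.6]
grip_width: 19.9
grip_force: 0.1
```

```bash
python3 - <<'E'
from h import *
for w in (cast("scene",(364.1,217.4),17),cast("scene",(351,212),25)):print((w-C)@X,(w-C)@Y)
goal((55,55,89),(53,80,89),(38,130,89),head=-14)
p,d=bot.read_camera("scene")
for c,a,w in slices("scene",p)[:4]: print(c,a,(w-C)@X,(w-C)@Y)
E
```

```text
[70.4] [196.3]
[63.3] [167.]
t 12.85 now board 54.13415356705273 33.3682484411389 89.36445887565769 grip 19.86350410539747
turn [-0.     0.    -0.681]
(55, 55, 89) [ 0.084 -0.021  0.001]
(53, 80, 89) [ 0.177 -0.058  0.001]
(38, 130, 89) [ 0.352 -0.173  0.001]
[253.905 143.036] 137 -79.69200576545991 -61.59119148650945
[302.19  185.045] 179 62.6960099209567 57.04291232954176
[363.936 217.5  ] 110 151.7769331195362 181.6253787812567
[152.538 246.564] 39 251.7523344926097 -213.28405380466896
```

Emit:
play_rows(targets="-0.57 0.05 -0.01 0 0 0 -0.1;-0.57 0.1 -0.025 0 0 0 -0.2;-0.57 0.15 -0.04 0 0 0 -0.3;-0.57 0.16 -0.042 0 0 0 -0.3;-0.57 0.12 -0.03 0 0 0 -0.3;-0.57 0.1 -0.025 0 0 0 -0.3;-0.57 0.1 -0.025 -0.1 0 0 -0.3;-0.57 0.1 -0.025 -0.2 0 0 -0.3;-0.57 0.1 -0.025 -0.3 0 0 -0.3;-0.57 0.1 -0.025 -0.3 0 0 -0.3")

```text
clock: 14.15
tool_pos: [593.9, 26.8, 166.4]
tcp_rot: [2.081, 2.348, 0.004]
contact_force: [-0.3, -0.1, -0.2]
grip_width: 20.2
grip_force: 0.0
```

```bash
python3 - <<'E'
from h import *
p,d=bot.read_camera("scene")
for c,a,w in slices("scene",p)[:4]: print(c,a,(w-C)@X,(w-C)@Y)
goal((86,76,165),(86,76,89),head=-50)
E
```

```text
[253.9 143. ] 138 -79.80182245873381 -61.687428882502765
[322.3 184.4] 184 57.911208889791 99.52090936940093
[364.1 217.4] 105 151.53529513897976 181.9128071842637
[152.5 246.5] 40 251.60215989418995 -213.39738947233394
t 14.20 now board 55.3945083664191 57.04141799624229 164.81600495183875 grip 19.97967339965964
turn [ 0.002  0.002 -1.183]
(86, 76, 165) [ 0.083  0.118 -0.001]
(86, 76, 89) [0.083 0.117 0.303]
```

Emit:
play_rows(targets="-0.57 0.02 0.04 -0.05 0 0 -0.23;-0.57 0.04 0.08 -0.05 0 0 -0.46;-0.57 0.083 0.117 -0.05 0 0 -0.69;-0.57 0.083 0.117 -0.05 0 0 -0.92;-0.57 0.083 0.117 -0.05 0 0 -1;-0.57 0.083 0.117 -0.05 0 0 -1;-0.57 0.083 0.117 0.1 0 0 -1;-0.57 0.083 0.117 0.2 0 0 -1;-0.57 0.083 0.117 0.3 0 0 -1;-0.57 0.083 0.117 0.3 0 0 -1")

```text
clock: 15.45
tool_pos: [617.2, 52.0, 87.0]
tcp_rot: [-1.024, -2.965, 0.002]
contact_force: [-0.6, -0.3, -0.3]
grip_width: 20.1
grip_force: 0.0
```

```bash
python3 - <<'E'
from h import *
goal((77,84,89),(-5,152,89),(-22,166,89),head=-50)
E
```

```text
t 15.45 now board 83.73236961131909 77.24360445348952 87.00258480062632 grip 20.128097107308083
turn [-0.003 -0.005 -0.183]
(77, 84, 89) [ 0.038 -0.002 -0.008]
(-5, 152, 89) [ 0.459 -0.066 -0.006]
(-22, 166, 89) [ 0.547 -0.079 -0.006]
```

Emit:
play_rows(targets="-0.57 0.03 0 -0.007 0 0 -0.18;-0.57 0.08 -0.008 -0.007 0 0 -0.18;-0.57 0.14 -0.017 -0.007 0 0 -0.18;-0.57 0.2 -0.027 -0.007 0 0 -0.18;-0.57 0.26 -0.037 -0.007 0 0 -0.18;-0.57 0.32 -0.046 -0.007 0 0 -0.18;-0.57 0.38 -0.055 -0.007 0 0 -0.18;-0.57 0.44 -0.064 -0.007 0 0 -0.18;-0.57 0.5 -0.072 -0.007 0 0 -0.18;-0.57 0.56 -0.08 -0.007 0 0 -0.18")

```text
clock: 16.7
tool_pos: [495.2, 123.1, 91.1]
tcp_rot: [-0.81, -3.035, 0.0]
contact_force: [0.2, -0.6, -0.3]
grip_width: 20.1
grip_force: 0.0
```

```bash
python3 - <<'E'
from h import *
goal((-30,172,89),(-30,172,190),(-84,-20,190),(-84,-98,190),head=0)
p,d=bot.read_camera("scene");cv2.imwrite("pics/s4.png",cv2.resize(p[100:300,120:420],None,fx=2.5,fy=2.5)[:,:,::-1])
E
```

```text
t 16.70 now board -23.77695221465869 168.71951425568088 91.12769913031825 grip 20.07057349476878
turn [-0.   -0.    1.11]
(-30, 172, 89) [ 0.027 -0.006  0.009]
(-30, 172, 190) [ 0.028 -0.006 -0.395]
(-84, -20, 190) [-0.301 -0.733 -0.395]
(-84, -98, 190) [-0.502 -0.972 -0.396]
```

View pics/s4.png

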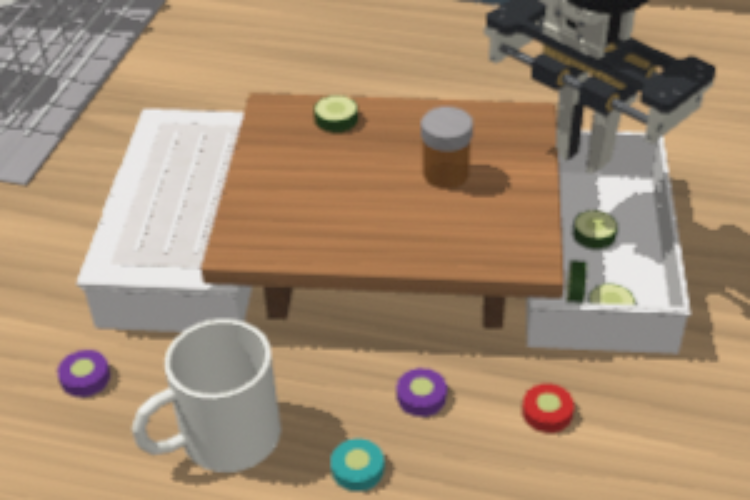

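C lies in the box too (crop 596,228) and only D remains on the board (336,112). I'll lift, turn back and go behind it.

Emit:
play_rows(targets="-0.57 0 0 -0.2 0 0 0;-0.57 0 0 -0.4 0 0 0;-0.57 -0.1 -0.15 -0.4 0 0 0.2;-0.57 -0.2 -0.3 -0.4 0 0 0.4;-0.57 -0.3 -0.5 -0.4 0 0 0.6;-0.57 -0.4 -0.7 -0.4 0 0 0.8;-0.57 -0.5 -0.9 -0.4 0 0 1;-0.57 -0.5 -0.97 -0.4 0 0 1;-0.57 -0.5 -0.97 -0.4 0 0 1;-0.57 -0.5 -0.97 -0.4 0 0 1")

```text
clock: 18.0
tool_pos: [483.6, -148.5, 191.1]
tcp_rot: [-1.908, -2.495, -0.001]
contact_force: [-0.1, -0.2, 0.5]
grip_width: 19.9
grip_force: 0.0
```

```bash
python3 - <<'E'
from h import *
goal((-81,-97,190),(-81,-97,89),(-79,100,89),head=0)
E
```

```text
t 18.00 now board -83.08191978434712 -96.58828199608865 191.1339776568635 grip 19.918069099707285
turn [ 0.    -0.001  0.112]
(-81, -97, 190) [-0.002  0.008  0.005]
(-81, -97, 89) [-0.003  0.008  0.409]
(-79, 100, 89) [0.782 0.085 0.409]
```

Emit:
play_rows(targets="-0.57 0 0.008 0.1 0 0 0.112;-0.57 0 0.008 0.2 0 0 0.112;-0.57 0 0.008 0.3 0 0 0.112;-0.57 0 0.008 0.37 0 0 0.112;-0.57 0 0.008 0.408 0 0 0.112;-0.57 0 0.008 0.408 0 0 0.112;-0.57 0.03 0.011 0.408 0 0 0.112;-0.57 0.08 0.016 0.408 0 0 0.112;-0.57 0.14 0.022 0.408 0 0 0.112;-0.57 0.2 0.028 0.408 0 0 0.112")

```text
clock: 19.25
tool_pos: [477.2, -98.7, 89.4]
tcp_rot: [2.017, 2.408, 0.0]
contact_force: [-0.0, 0.1, -0.4]
grip_width: 19.8
grip_force: 0.2
```

Emit:
play_rows(targets="-0.57 0.07 0 0 0 0 0;-0.57 0.14 0 0 0 0 0;-0.57 0.21 0 0 0 0 0;-0.57 0.28 0 0 0 0 0;-0.57 0.35 0 0 0 0 0;-0.57 0.42 0 0 0 0 0;-0.57 0.49 0 0 0 0 0;-0.57 0.56 0 0 0 0 0;-0.57 0.62 0 0 0 0 0;-0.57 0.68 0 0 0 0 0")

```text
clock: 20.5
tool_pos: [447.5, 68.5, 89.1]
tcp_rot: [2.018, 2.408, -0.0]
contact_force: [-0.1, -0.9, 0.0]
grip_width: 20.0
grip_force: 0.1
```

```bash
python3 - <<'E'
from h import *
goal((-79,166,89),head=0)
p,d=bot.read_camera("scene")
for c,a,w in slices("scene",p)[:4]: print(c,a,(w-C)@X,(w-C)@Y)
E
```

```text
t 20.50 now board -80.37343774705326 123.3991106124865 89.14873396831837 grip 19.959121160052955
turn [ 0.     0.    -0.002]
(-79, 166, 89) [0.17  0.005 0.001]
[344.087 146.452] 126 -78.98486552362614 149.4189680563773
[357.917 189.421] 145 69.47322851117261 173.98318019883303
[364.196 217.643] 112 152.14228816257966 182.11140476229963
[152.538 246.564] 39 251.7523344926097 -213.28405380466896
```

Emit:
play_rows(targets="-0.57 0.05 0 0 0 0 0;-0.57 0.11 0 0 0 0 0;-0.57 0.17 0 0 0 0 0;-0.57 0.18 0 0 0 0 0;-0.57 0.18 0 -0.1 0 0 0;-0.57 0.18 0 -0.25 0 0 0;-0.57 0.18 0 -0.4 0 0 0;-0.57 0.0 0 -0.5 0 0 0;-0.57 -0.2 0 -0.5 0 0 0;-0.57 -0.4 0 -0.5 0 0 0")

```text
clock: 21.8
tool_pos: [465.6, -32.4, 214.8]
tcp_rot: [2.016, 2.407, 0.001]
contact_force: [0.4, 0.2, 1.3]
grip_width: 20.4
grip_force: 0.0
```

```bash
python3 - <<'E'
from h import *
p,d=bot.read_camera("top");cv2.imwrite("pics/t5.png",p[:,:,::-1])
p,d=bot.read_camera("scene");cv2.imwrite("pics/s5.png",cv2.resize(p[100:300,120:420],None,fx=2.5,fy=2.5)[:,:,::-1])
print(bot.get_state()["clock"])
E
```

```text
21.9
```

View pics/s5.png

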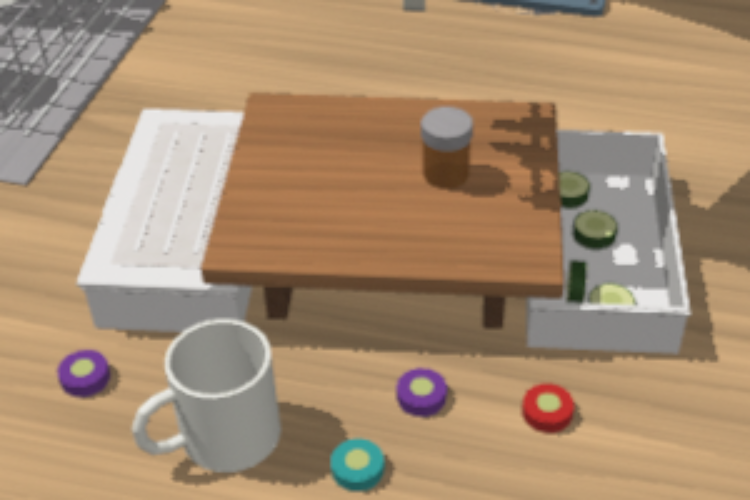

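View pics/t5.png

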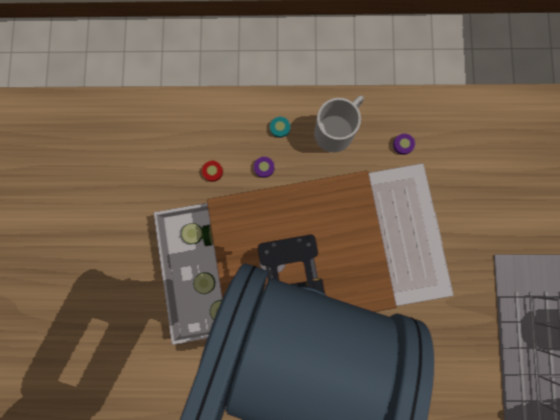

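All four slices lie in the open box at crop (572,188), (596,228), (577,280) on edge, and (610,297). The jar, mug and boxes are where they were, and the arm is clear, so I hand in.

```bash
python3 -c "
from station import bot
print(bot.job_done())"
```

```text
the job is handed in; nothing more can be done
None
```

I swept all four courgette slices into the open box and handed the job in at about 22 s; the last pictures show the jar, mug and both boxes where they started, but the hand-in returned no verdict.

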